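# Push the router into place beside the drawer box

### The job

Push the white router along the top of the media unit into its place beside the low wooden drawer box: its left side flat against the right side of the box, and its front edge in line with the front of the box, the side towards the robot. Only push it with the fingers, never lift it off its feet; do not press the drawer front, whose push latch would pop the drawer open, and leave the mug, toy car, tealight tin and glass globe where they stand.

Things in the scene. Friction and masses are not known exactly. Their poses are not given: they have to be found in the camera images.
- router: white plastic router, flat box 130 mm deep (its x), 200 wide (its y), body 5 to 39 mm above the surface on 4 rubber feet, two aerials folded flat on top at the rear (45 high); upright faces flat, no leads. 0.25 to 0.55 kg, slides at 1 to 4 N. Origin: centre of underside, z = 0. x to its rear (away from the robot when square), y to its left. Front: long face x = -65; left side: y = +100
- router_front_left (a point): lower front left corner of the router, at (-65, +100, 20) mm in its frame; same axes as the router
- router_front_right (a point): front right corner of the router, at (-65, -100, 20) mm in its frame; same axes
- router_rear_left (a point): rear left corner of the router, at (+65, +100, 20) mm in its frame; same axes
- drawer_box: low brown wooden box with one handleless drawer, fixed (does not give when pushed), 240 mm deep (its x), 300 wide (its y), 80 high, left of the router, on the dark wenge media unit, turned by up to 5 degrees. Origin: centre of underside, z = 0. x to its rear, y to its left. Front with the drawer: face x = -120; right side, a plain flat panel: face y = -150. The glass globe stands on top
- box_front_corner (a point): corner between the front and the right side of the drawer box, at (-120, -150, 20) mm in the box's frame; same axes as the box. The router's front left corner belongs here.
- box_rear_corner (a point): corner between the rear and the right side of the drawer box, at (+120, -150, 20) mm in the box's frame; same axes as the box
- drawer (a joint): drawer of the box, m: 0 shut, its front flush with the box's front; grows as the drawer front is pressed in (spring 1.5 N per mm, stop at 5 mm); at 2.5 mm the push latch lets go. The drawer front takes up the middle 263 mm of the box's front; the 16 mm side panels do not move
- mug: teal ceramic mug, 80 mm across, 92 mm high, handle reaching out some 30 mm at its +y side; stands to the right of the work, handle turned away from it. Origin: centre of its underside
- toy_car: wooden toy car, 110 x 64 x 53 mm, length along its x; stands near the rear edge of the media unit, behind the router's place or further right. Origin: centre of its underside, on the surface
- tealight: round steel tealight tin, 50 mm across, 22 mm high; stands near the rear edge of the media unit, behind the router's place or further right (car and tin may be swapped). Origin: centre of its underside
- globe: glass globe ornament, 76 mm ball on a round wooden foot 64 mm across, 89 mm high, standing on top of the drawer box (80 mm above the surface). Origin: centre of its underside
There are look-alikes about, which are no part of the job. There is more than one size of the router; the one meant has the size given above.

How it is judged:
At the end, for the whole second after the job is handed in: The router stands still on its feet with both corners of its left side within 5 mm of the box's right side, its front left corner within 6 mm and its front right corner within 8 mm of the line of the box's front; the drawer is shut (y of router_front_left in the frame of drawer_box between -0.155 and -0.145 m and y of router_rear_left in the frame of drawer_box above -0.155 m and x of router_front_left in the frame of drawer_box between -0.126 and -0.114 m and x of router_front_right in the frame of drawer_box between -0.128 and -0.112 m and height (world z) of router below 0.004 m and angle between router's own z axis and vertical below 0.04 rad and linear speed of router below 0.01 m/s and value of joint drawer below 0.0025 m); the robot touches nothing.
It fails at once if the router is lifted or tipped: raised by more than 8 mm or tilted by more than 0.12 rad (height (world z) of router above 0.008 m or angle between router's own z axis and vertical above 0.12 rad).
It fails at once if the drawer front is pressed in by 2.5 mm, so that the push latch lets go (value of joint drawer above 0.0025 m).
It fails at once if the mug, toy car, tealight tin or glass globe is shifted by more than 15 mm (distance of any of mug, toy_car, tealight, globe from where it was at the start of the episode above 0.015 m).
It also fails if it takes over 64 s, if anything falls off the work surface, if the arm or the gripper's body presses on something with over 40 N, if the wrist force passes 120 N, or if a joint passes its speed limit or range.

### The arm

A 6-joint arm with a two-finger parallel gripper is mounted at the origin on the work surface. World frame = base frame: x ahead of the robot, y to its left, z up, the work surface at z = 0. Lengths are in m, angles in rad, forces in N, time in s.
With the tool pointing down it reaches from about 0.4 to 0.825 m from the base axis. Payload 7 kg.
Tool frame: the origin (TCP) lies midway between the tips of the shut fingers; the grasp point (between the pads) lies robot.hold_point_z behind it (robot.hold_point_z is the distance from the TCP to the grasp point, in m); z points along the fingers, y is the line along which they close (so a half turn about z gives the same grasp; the last joint's range is limited). The gripper opens to 88 mm and grips with 3 to 60 N. Pads are 19 mm wide; open, the fingers measure 130 mm over their backs; the gripper's body (78 mm by 193 mm) begins 47 mm behind the grasp point.
Start: joints at [-0.826, 0.359, 0.012, 0, -1.224, -0.288], TCP at [0.298, -0.606, 0.227] pointing down, gripper open.
Joint ranges: [-3.07, 3.07], [-1.43, 2.12], [-1.02, 1.25], [-3.03, 1.67], [-3.05, -0], [-3.03, 3.03]. Speed limits (rad/s): [2.39, 2.39, 3.01, 3.14, 3.14, 3.14].

### API

Orientations are given as a unit quaternion [w, x, y, z].
In Python, from plant import robot, viewer, job gives the robot as it stands.
- The arm moves only by the tool step_arm, never from a script. Its argument "plan" is a list of rows, each a list of 7 numbers: the turn, a rotation vector about the tool's x, y, z in rad, then the shift along the tool's x, y, z in cm, then the opening, from 0 (shut) to 1 (fully open). In form: [[wx, wy, wz, x, y, z, gripper], ...]. A call has 1 to 8 rows; each row is the pose to reach, as a shift and turn from the pose commanded when the call began, along the tool's axes at that moment; what a row does not reach only later rows make up. A row lasts 1/12 s, in which the tool goes at most 41.7 mm and 7.16 degrees, less where a joint would pass 70% of its speed; a pose out of reach is approached as far as the arm can. A call with a gripper value outside its range is refused whole. The fingers move at their own pace and stop on an object; "squeeze" is the grip in N (left out, the last holds). Time passes only in rows, so rows that repeat a pose let the fingers close. It gives the time, the measured TCP pose, the force, the opening and the grip force at its end, in the units of the state.
- robot.state(): the state, without advancing time (a new reading comes with each control period).
- viewer.read_camera(name): name is "side" or "top"; returns the picture (384x512x3 uint8, blue, green, red); there is no depth.
- viewer.camera_model(name): a dict with "intrinsics" (3x3 intrinsics, pixels), "k1" (the pictures are not rectified: a ray, as slopes to the right and down, at radius r is drawn at 1 + k1 r^2 times it, then the intrinsics apply), "R" (3x3) and "t" (3): a world point X has camera coordinates R X + t. Camera axes: x right, y down, z forward; pixel columns grow to the right and rows downward; lengths in m; the calibration is good to about 2 mm. A picture is of the moment at which its call begins. camera_model takes no time and is no camera call.
- job.sign_off(): hands the job in; it is judged then, once.
Trained networks look in the newest picture that a camera, given by its name, has taken for a name from the list of things; names that differ only in an ending like _2 or _b are one class to them, and where a whole thing is asked for, a point or a joint stands for the part that bears it (a point fixed in the world has none). Each returns a list of dicts, best first, with "conf" (0 to 1); they miss things now and then, are a little off and sometimes report something else, mostly with a low value. They report only what shows in the picture. A call takes as long as a camera call. They do not tell look-alikes from the thing itself.
- viewer.boxes_of(camera, thing): "xyz" ([x, y, z] in m, in world coordinates, good to about 4 mm: the middle of the surface that is visible of it).
- viewer.trace(camera, thing): "pixels" (384x512 bool, what is visible of it).
The state is a dict: "clock": time; "q": joint angles; "qd": joint speeds; "joint_torque": joint torques, N m; "tcp_pos": TCP position; "tcp_rot": TCP orientation; "contact_force": force on the tool from outside, world axes, zero at the start; "ft_torque": the same for the moment, N m; "width": finger opening in m; "grip_force": force on a finger pad.
Only numpy, scipy, OpenCV 4.12 (cv2) and the standard library are available. Lean on these libraries where they do the work, as an engineer would, in place of code of your own. Each camera call takes 0.05 s, during which the arm holds its last target. There are 200 camera calls.

## Working session

There is one attempt and no reset: what is moved stays moved. The work goes in short steps, Python scripts to look and compute and a tool call to move; the robot and the scene stay as the last step left them, time stands still between calls to the robot, and variables do not carry over. Pictures are saved under pics/ and viewed, at most 10 in all, crops included, and the job is handed in when it is done.

Besides the shell and the picture viewer there is one more tool, called after ">>>" in YAML: its name, and indented under it one key for each argument. step_arm: Moves the arm, as the interface text tells. Its arguments: {"type":"object","properties":{"plan":{"type":"array"},"squeeze":{"type":"number"}},"required":["plan"]}

```bash
mkdir -p pics
cat > h.py <<'E'
import numpy as np, cv2
from plant import robot, viewer, job
def ray(cam,uv):
    m=viewer.camera_model(cam);K=np.array(m['intrinsics']);R=np.array(m['R']);t=np.array(m['t'])
    d=cv2.undistortPoints(np.array(uv,float).reshape(-1,1,2),K,np.array([m['k1'],0,0,0.]),None)[:,0]
    # drawn = und*(1+k1 r^2)
    d=np.c_[d,np.ones(len(d))]@R
    return -R.T@t,d
def atz(cam,uv,z):
    o,d=ray(cam,uv); return o+d*((z-o[2])/d[:,2])[:,None]
def proj(cam,X):
    m=viewer.camera_model(cam)
    R=np.array(m['R']);return cv2.projectPoints(np.array(X,float).reshape(-1,1,3),cv2.Rodrigues(R)[0],np.array(m['t'],float),np.array(m['intrinsics']),np.array([m['k1'],0,0,0.]))[0][:,0]
E
python3 - <<'E'
from h import *
for c in('top','side'):
    im=viewer.read_camera(c); cv2.imwrite(f'pics/{c}0.png',cv2.resize(im,(800,600)))
    o,d=ray(c,[[256,192]]);print(c,o,d)
    for n in('router','drawer_box','mug','toy_car','tealight','globe'):
        print(n,[(np.round(b['xyz'],3).tolist(),round(b['conf'],2)) for b in viewer.boxes_of(c,n)])
s=robot.state();print(s['tcp_pos'],s['tcp_rot'],s['clock'],robot.hold_point_z)
E
```

```text
top [ 0.47374123 -0.09819607  1.1848247 ] [[ 0.08289393  0.01895253 -0.99645554]]
router [([0.451, -0.36, 0.029], 0.96), ([0.492, -0.137, 0.038], 0.86), ([0.362, 0.202, 0.029], 0.57)]
drawer_box [([0.639, 0.232, 0.079], 0.61)]
mug [([0.583, -0.503, 0.041], 0.7), ([0.641, 0.231, 0.081], 0.38)]
toy_car [([0.76, -0.261, 0.03], 0.67), ([0.648, 0.237, 0.08], 0.35)]
tealight [([0.764, -0.059, 0.015], 0.7), ([0.489, -0.137, 0.037], 0.3)]
globe [([0.692, 0.308, 0.152], 0.87)]
side [-0.10254487  0.74333173  0.68447   ] [[ 0.553227   -0.66106632 -0.50694451]]
router [([0.358, 0.226, 0.032], 0.85), ([0.472, -0.108, 0.041], 0.69), ([0.441, -0.333, 0.031], 0.58)]
drawer_box [([0.537, 0.274, 0.044], 0.51)]
mug [([0.565, -0.465, 0.056], 0.84), ([0.537, 0.273, 0.043], 0.74)]
toy_car [([0.751, -0.243, 0.036], 0.64), ([0.565, -0.464, 0.06], 0.61), ([0.476, -0.11, 0.041], 0.32)]
tealight [([0.751, -0.057, 0.014], 0.54), ([0.598, 0.287, 0.084], 0.39)]
globe [([0.677, 0.336, 0.138], 0.68)]
[ 0.29770046 -0.60576345  0.22656131] [ 7.38772611e-06 -2.26416452e-01  9.74030590e-01  1.40849203e-05] 0.7 0.0188
```

View pics/top0.png

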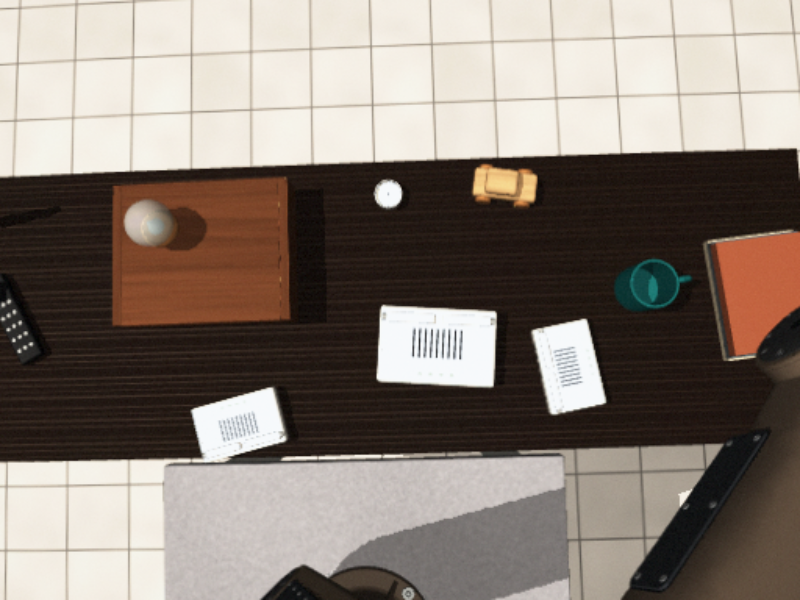

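Run:
```python
from h import *
im=viewer.read_camera('top');viewer.read_camera('top')
for n,z in(('router',.039),('drawer_box',.08)):
  for b in viewer.trace('top',n):
    m=b['pixels'].astype(np.uint8)
    c=max(cv2.findContours(m,0,2)[0],key=cv2.contourArea)
    w=atz('top',c[:,0],z)[:,:2]
    r=cv2.minAreaRect((w*1000).astype(np.float32))
    print(n,round(b['conf'],2),np.round(r[0]),np.round(r[1]),round(r[2],2),np.round(cv2.boxPoints(r)).tolist())
```

```text
router 0.75 [ 449. -357.] [152. 101.] 10.06 [[366.0, -320.0], [383.0, -420.0], [533.0, -393.0], [515.0, -294.0]]
router 0.69 [ 490. -135.] [203. 133.] 84.79 [[415.0, -230.0], [547.0, -242.0], [566.0, -39.0], [433.0, -27.0]]
router 0.65 [368. 202.] [ 96. 150.] 12.46 [[305.0, 265.0], [338.0, 118.0], [431.0, 139.0], [399.0, 285.0]]
drawer_box 0.78 [657. 250.] [245. 312.] 0.7 [[533.0, 404.0], [537.0, 92.0], [782.0, 95.0], [778.0, 407.0]]
```

The top view shows the full-size router at about (436,346), with two smaller look-alikes at (568,366) and (239,423). The box is at (200,250) with the globe on it, and its right side at column ~289. The car is at (505,186), the tealight at (388,194) and the mug at (655,285). Next I fit the box models to the silhouettes.

```bash
cat >> h.py <<'E'
from scipy.optimize import minimize
DIM={'router':(.130,.200,.005,.039),'drawer_box':(.240,.300,0,.08)}
def corners(n,p):
    a,b,z0,z1=DIM[n];c,s=np.cos(p[2]),np.sin(p[2])
    return np.array([[p[0]+c*x-s*y,p[1]+s*x+c*y,z] for x in(-a/2,a/2) for y in(-b/2,b/2) for z in(z0,z1)])
def near(n,cam,p0):
    v=[b for b in viewer.trace(cam,n)]
    u=proj(cam,[[p0[0],p0[1],DIM[n][3]]])[0].astype(int)
    v=[b['pixels'] for b in v if b['pixels'][u[1],u[0]]]
    return v[0] if v else None
def fit(n,p0,cams=('top',),mk=None):
    ms={}
    for c in cams:
        m=near(n,c,p0) if mk is None else mk[c]
        if m is not None: ms[c]=cv2.resize(m.astype(np.float32),None,fx=4,fy=4,interpolation=cv2.INTER_LINEAR)>.5
    def cost(p):
        e=0
        for c,m in ms.items():
            h=cv2.convexHull(((proj(c,corners(n,p))+.5)*4-.5).astype(np.float32))
            r=np.zeros(m.shape,np.uint8);cv2.fillPoly(r,[np.round(h*16).astype(np.int32)],1,shift=4)
            e+=np.sum(m!=(r>0))/np.sum(m)
        return e
    s=np.array([[0,0,0],[.012,0,0],[0,.012,0],[0,0,.06]])
    p=np.array(p0,float)
    for k in range(3):
        r=minimize(cost,p,method='Nelder-Mead',options=dict(initial_simplex=p+s/(k+1),xatol=1e-5,fatol=1e-5));p=r.x
    return p,r.fun
def rel(r,b):
    c,s=np.cos(b[2]),np.sin(b[2]);R=np.array([[c,-s],[s,c]])
    cr,sr=np.cos(r[2]),np.sin(r[2]);Q=np.array([[cr,-sr],[sr,cr]])
    return {k:np.round(1e3*(R.T@(Q@np.array(v)+np.array(r[:2])-np.array(b[:2]))),1) for k,v in dict(FL=(-.065,.1),FR=(-.065,-.1),RL=(.065,.1)).items()}
E
python3 - <<'E'
from h import *
for cams in(('top',),('side',)):
  ims={c:viewer.read_camera(c) for c in cams}
  b=fit('drawer_box',(.655,.24,0),cams);r=fit('router',(.49,-.135,-.09),cams)
  print(cams,b,r)
  c=cams[0];im=cv2.resize(ims[c],(800,600))
  f=800/512
  for n,p in(('drawer_box',b[0]),('router',r[0])):
    cv2.polylines(im,[np.int32(((proj(c,corners(n,p)[i::2][[0,1,3,2]])+.5)*f-.5)*16) for i in(0,1)],True,(0,255,0),1,shift=4)
  cv2.imwrite(f'pics/fit_{c}.png',im)
  print(rel(r[0],b[0]))
E
```

```text
('top',) (array([0.65973375, 0.25673445, 0.00470456]), np.float64(0.10705790059722645)) (array([ 0.49147499, -0.1359687 , -0.08637191]), np.float64(0.028217492517459263))
{'FL': array([-225.7, -286.4]), 'FR': array([-243.9, -485.6]), 'RL': array([ -96.3, -298.2])}
('side',) (array([0.65824477, 0.25773838, 0.00753602]), np.float64(0.08531125747412512)) (array([ 0.49186401, -0.14085289, -0.06180622]), np.float64(0.0892931973739349))
{'FL': array([-227.3, -293.1]), 'FR': array([-241.2, -492.6]), 'RL': array([ -97.6, -302.1])}
```

View pics/fit_top.png

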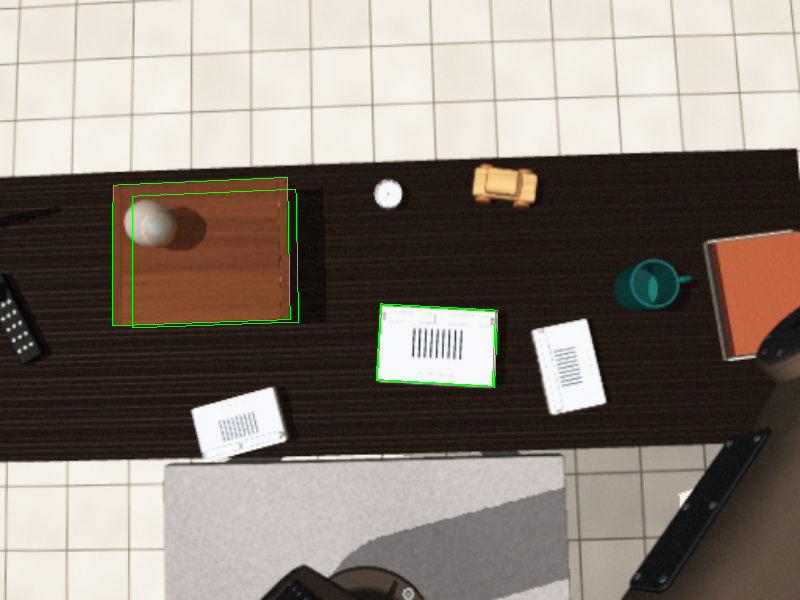

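View pics/fit_side.png

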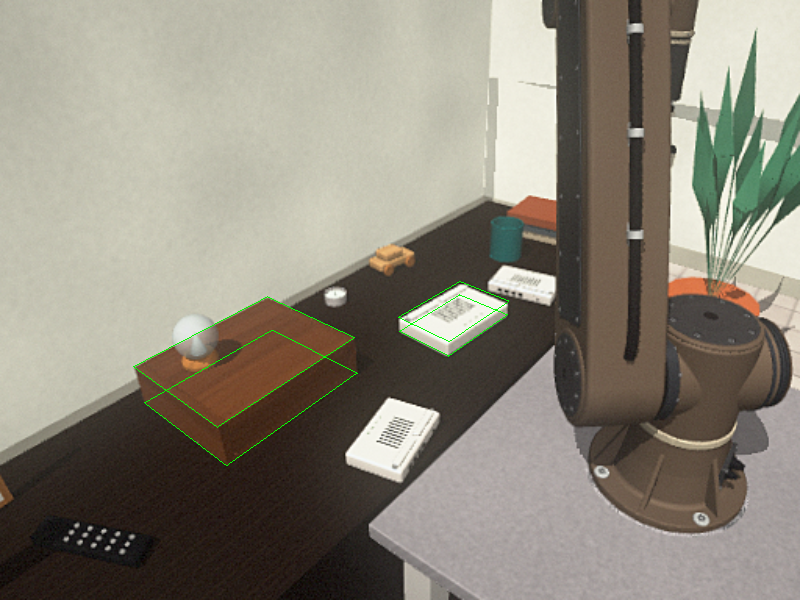

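Both fits agree: box (0.659, 0.257, yaw 0.006), router (0.491, -0.137, yaw -0.088), so the target is about (0.606, 0.007, 0.006). I'll push the front face first to get x and yaw, then the right side.

```bash
cat >> h.py <<'E'
from scipy.spatial.transform import Rotation as Ro
def mv(*targets):
    s=robot.state();q=s['tcp_rot'];R=Ro.from_quat([q[1],q[2],q[3],q[0]])
    for x,y,z,psi in targets:   # psi: angle of tool y from world +y
        T=Ro.from_matrix(np.array([[-np.cos(psi),-np.sin(psi),0],[-np.sin(psi),np.cos(psi),0],[0,0,-1]]).T.T@np.eye(3)) 
        w=(R.inv()*T).as_rotvec();d=R.inv().apply(np.array([x,y,z])-s['tcp_pos'])*100
        print(np.round(w,3),np.round(d,2))
E
python3 - <<'E'
from h import *
mv((.391,-.128,.227,-.088),(.391,-.128,.10,-.088),(.391,-.128,.013,-.088))
E
```

```text
[ 0.    -0.     0.545] [-29.45  38.76  -0.04]
[ 0.    -0.     0.545] [-29.45  38.76  12.66]
[ 0.    -0.     0.545] [-29.45  38.76  21.36]
```

>>> step_arm:
  plan:
    - [0,0,0.545,-29.45,38.76,0,0.6]
    - [0,0,0.545,-29.45,38.76,0,0.6]
    - [0,0,0.545,-29.45,38.76,0,0.6]
    - [0,0,0.545,-29.45,38.76,0,0.6]
    - [0,0,0.545,-29.45,38.76,0,0.6]
    - [0,0,0.545,-29.45,38.76,0,0.6]
    - [0,0,0.545,-29.45,38.76,0,0.6]
    - [0,0,0.545,-29.45,38.76,0,0.6]

```text
clock: 1.87
tcp_pos: [0.3607, -0.2814, 0.2268]
tcp_rot: [0.0, 0.044, 0.999, -0.0]
contact_force: [1.6, 1.4, -0.1]
width: 0.0532
grip_force: 0.0
```

Run:
```python
from h import *
mv((.391,-.128,.10,-.088),(.391,-.128,.013,-.088))
```

```text
[-0.     0.001 -0.001] [-1.65 15.55 12.68]
[-0.     0.001 -0.001] [-1.64 15.55 21.38]
```

>>> step_arm:
  plan:
    - [0,0,0,-1.6,15.5,0,0.6]
    - [0,0,0,-1.6,15.5,0,0.6]
    - [0,0,0,-1.6,15.5,0,0.6]
    - [0,0,0,-1.6,15.5,4,0.6]
    - [0,0,0,-1.6,15.5,8,0.6]
    - [0,0,0,-1.6,15.5,12,0.6]
    - [0,0,0,-1.6,15.5,12,0.6]
    - [0,0,0,-1.6,15.5,12,0.6]

```text
clock: 2.53
tcp_pos: [0.3889, -0.1303, 0.1056]
tcp_rot: [-0.003, 0.044, 0.999, -0.001]
contact_force: [0.6, -0.1, 1.2]
width: 0.053
grip_force: 0.0
```

Run:
```python
from h import *
mv((.391,-.128,.04,-.088),(.391,-.128,.013,-.088))
```

```text
[-0.001 -0.005  0.   ] [-0.22  0.26  6.56]
[-0.001 -0.005  0.   ] [-0.23  0.26  9.26]
```

>>> step_arm:
  plan:
    - [0,0,0,0,0.2,3,0.6]
    - [0,0,0,0,0.2,6,0.6]
    - [0,0,0,0,0.2,8,0.6]
    - [0,0,0,0,0.2,9.2,0.6]
    - [0,0,0,0,0.2,9.2,0.6]
    - [0,0,0,0,0.2,9.2,0.6]

```text
clock: 3.03
tcp_pos: [0.3922, -0.1284, 0.0161]
tcp_rot: [0.001, 0.044, 0.999, -0.0]
contact_force: [0.5, 1.5, 0.0]
width: 0.0527
grip_force: 0.0
```

Run:
```python
from h import *
mv((.418,-.13,.013,-.088),(.529,-.137,.013,.006),(.532,-.137,.013,.006))
```

```text
[-0.     0.001 -0.   ] [-2.59  0.07  0.31]
[-0.     0.001 -0.094] [-13.7    0.36   0.33]
[-0.     0.001 -0.094] [-14.     0.38   0.33]
```

>>> step_arm:
  plan:
    - [0,0,0,-1.5,0,0,0.6]
    - [0,0,0,-2.2,0,0,0.6]
    - [0,0,0,-2.9,0,0,0.6]
    - [0,0,-0.01,-3.6,0,0,0.6]
    - [0,0,-0.02,-4.3,0.1,0,0.6]
    - [0,0,-0.03,-5.0,0.1,0,0.6]
    - [0,0,-0.04,-5.7,0.1,0,0.6]
    - [0,0,-0.05,-6.4,0.1,0,0.6]

```text
clock: 3.7
tcp_pos: [0.4535, -0.1332, 0.0156]
tcp_rot: [-0.001, 0.019, 1.0, -0.0]
contact_force: [-5.2, -0.7, 4.2]
width: 0.0525
grip_force: 2.7
```

>>> step_arm:
  plan:
    - [0,0,-0.01,-0.7,0,0,0.6]
    - [0,0,-0.02,-1.4,0,0,0.6]
    - [0,0,-0.03,-2.1,0,0,0.6]
    - [0,0,-0.04,-2.8,0,0,0.6]
    - [0,0,-0.044,-3.5,0,0,0.6]
    - [0,0,-0.044,-4.2,0,0,0.6]
    - [0,0,-0.044,-4.7,0,0,0.6]
    - [0,0,-0.044,-4.7,0,0,0.6]

```text
clock: 4.37
tcp_pos: [0.5032, -0.1346, 0.0152]
tcp_rot: [0.001, -0.003, 1.0, -0.0]
contact_force: [0.3, 0.2, 0.4]
width: 0.0527
grip_force: 0.0
```

Run:
```python
from h import *
s=robot.state();print(s['tcp_pos'])
viewer.read_camera('top')
r=fit('router',(.56,-.135,0));print(r)
b=(.659,.257,.006);print(rel(r[0],b))
mv((.532,-.137,.013,.006))
```

```text
[ 0.50321735 -0.13455924  0.01522645]
(array([ 0.56 , -0.135,  0.   ]), np.float64(0.0))
{'FL': array([-165.7, -291. ]), 'FR': array([-166.9, -491. ]), 'RL': array([ -35.8, -291.8])}
[ 0.     0.002 -0.   ] [-2.93 -0.27  0.22]
```

>>> step_arm:
  plan:
    - [0,0,0,-0.5,0,0,0.6]
    - [0,0,0,-1.1,0,0,0.6]
    - [0,0,0,-1.6,0,0,0.6]
    - [0,0,0,-2.1,0,0,0.6]
    - [0,0,0,-2.5,0,0,0.6]
    - [0,0,0,-2.7,0,0,0.6]
    - [0,0,0,-2.7,0,0,0.6]

```text
clock: 5.05
tcp_pos: [0.5282, -0.1345, 0.0146]
tcp_rot: [-0.0, -0.003, 1.0, -0.0]
contact_force: [-2.9, -0.3, 2.2]
width: 0.0528
grip_force: 1.8
```

Run:
```python
from h import *
s=robot.state();print(s['tcp_pos'])
for c in('top','side'):
  im=viewer.read_camera(c);cv2.imwrite(f'pics/p1{c}.png',cv2.resize(im,(800,600)))
  print([(np.round(b['xyz'],3).tolist(),round(b['conf'],2)) for b in viewer.boxes_of(c,'router')],[ (b['pixels'].sum(),b['conf']) for b in viewer.trace(c,'router')])
mv((.50,-.137,.013,.006))
```

```text
[ 0.52817885 -0.13446421  0.01455888]
[([0.449, -0.359, 0.026], 0.75), ([0.369, 0.266, 0.026], 0.69), ([0.646, -0.127, 0.041], 0.56)] [(np.int64(1370), 0.69), (np.int64(2087), 0.64), (np.int64(212), 0.56)]
[([0.595, -0.058, 0.042], 0.87), ([0.436, -0.331, 0.027], 0.6)] [(np.int64(803), 0.86), (np.int64(1991), 0.65)]
[-0. -0. -0.] [ 2.82 -0.24  0.16]
```

View pics/p1top.png

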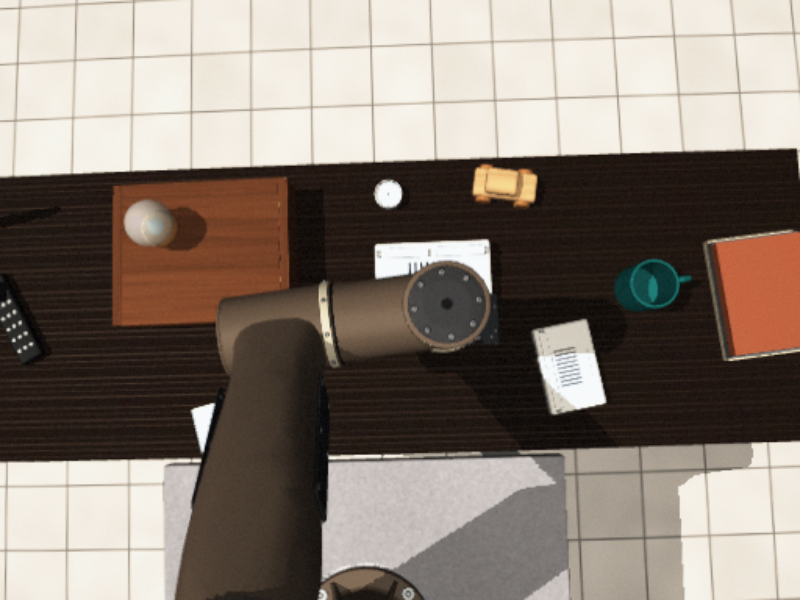

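The rear edge of the router is visible at (374,241)–(490,239), nearly square to the box. The arm covers the rest. I'll retreat and move to the right side.

Run:
```python
from h import *
print(np.round(robot.state()['q'],2))
f=512/800
print(atz('top',(np.array([[374,241],[490,239]])+.5)*f-.5,.039))
```

```text
[ 0.11  0.38 -0.52  0.   -0.67 -1.68]
[[ 0.67304719 -0.03420345  0.039     ]
 [ 0.66973075 -0.23377743  0.039     ]]
```

>>> step_arm:
  plan:
    - [0,0,0,1.5,0,0,0.6]
    - [0,0,0,3,0,0,0.6]
    - [0,0,0,3,0,-3.5,0.6]
    - [0,0,0,3,0,-7,0.6]
    - [0,0,0,3,-2,-11,0.6]
    - [0,0,0.1,1,-6,-13,0.6]
    - [0,0,0.2,-1,-10,-13,0.6]
    - [0,0,0.3,-3,-14,-13,0.6]

```text
clock: 6.02
tcp_pos: [0.5558, -0.2623, 0.1481]
tcp_rot: [0.004, 0.148, 0.989, -0.0]
contact_force: [1.6, 0.6, -0.5]
width: 0.0526
grip_force: 0.0
```

Run:
```python
from h import *
print(np.round(robot.state()['q'],2))
mv((.595,-.285,.13,-1.565),(.595,-.285,.13,1.577))
```

```text
[-0.12  0.32 -0.24  0.   -1.01 -1.74]
[0.006 0.006 1.268] [-4.4  -1.02  1.84]
[-0.007  0.007 -1.874] [-4.4  -1.02  1.84]
```

>>> step_arm:
  plan:
    - [0,0,-0.12,-1,-0.3,0,0.6]
    - [0,0,-0.24,-2,-0.6,0,0.6]
    - [0,0,-0.36,-3,-0.9,0,0.6]
    - [0,0,-0.48,-4.4,-1,0,0.6]
    - [0,0,-0.6,-4.4,-1,0,0.6]
    - [0,0,-0.72,-4.4,-1,0,0.6]
    - [0,0,-0.84,-4.4,-1,0,0.6]
    - [0,0,-0.96,-4.4,-1,0,0.6]

```text
clock: 6.68
tcp_pos: [0.593, -0.2834, 0.1445]
tcp_rot: [0.001, -0.33, 0.944, -0.001]
contact_force: [-0.3, 0.1, 0.7]
width: 0.0525
grip_force: 0.0
```

>>> step_arm:
  plan:
    - [0,0,-0.12,0,0,0,0.6]
    - [0,0,-0.24,0,0,0,0.6]
    - [0,0,-0.36,0,0,0,0.6]
    - [0,0,-0.48,0,0,0,0.6]
    - [0,0,-0.6,0,0,0,0.6]
    - [0,0,-0.72,0,0,0,0.6]
    - [0,0,-0.84,0,0,0,0.6]
    - [0,0,-0.914,0,0,0,0.6]

```text
clock: 7.35
tcp_pos: [0.593, -0.2833, 0.1447]
tcp_rot: [-0.001, 0.713, -0.701, 0.001]
contact_force: [-0.4, -0.2, -0.0]
width: 0.0524
grip_force: 0.0
```

Run:
```python
from h import *
print(np.round(robot.state()['q'],2))
b=(.659,.257,.006)
for c in('top','side'):
  im=viewer.read_camera(c);cv2.imwrite(f'pics/p2{c}.png',cv2.resize(im,(800,600)))
  r=fit('router',(.6,-.135,0.0),(c,));print(r,rel(r[0],b))
mv((.605,-.285,.013,1.577))
```

```text
[-0.15  0.39 -0.14  0.   -1.04  0.17]
(array([ 0.6  , -0.135,  0.   ]), np.float64(0.0)) {'FL': array([-125.7, -291.3]), 'FR': array([-126.9, -491.2]), 'RL': array([   4.2, -292. ])}
(array([ 0.60594531, -0.13739444,  0.02384199]), np.float64(0.07206405693950178)) {'FL': array([-122.2, -295.2]), 'FR': array([-118.6, -495.2]), 'RL': array([   7.8, -292.9])}
[-0.001 -0.     0.   ] [ 0.18 -1.24 13.15]
```

View pics/p2top.png

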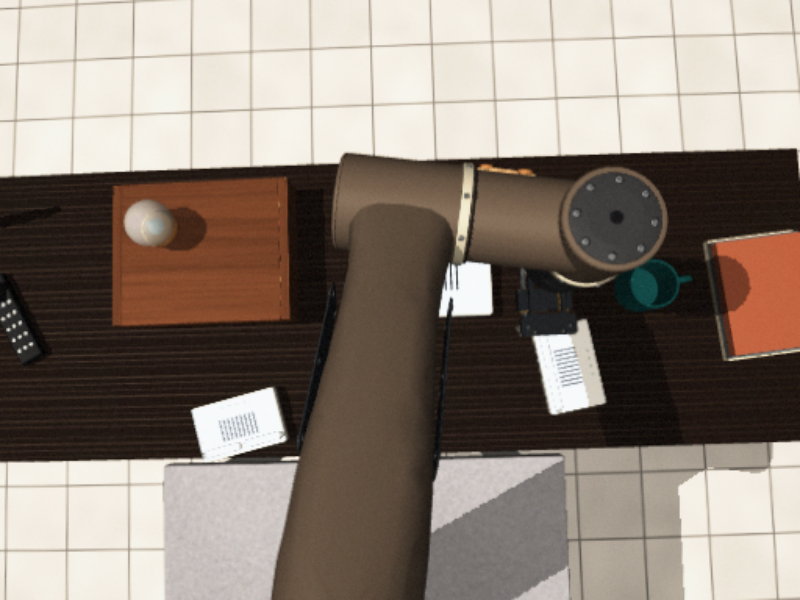

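>>> step_arm:
  plan:
    - [0,0,0,0.2,-1.2,4,0.6]
    - [0,0,0,0.2,-1.2,8,0.6]
    - [0,0,0,0.2,-1.2,11,0.6]
    - [0,0,0,0.2,-1.2,13,0.6]
    - [0,0,0,0.2,-1.2,13.1,0.6]
    - [0,0,0,0.2,-1.2,13.1,0.6]
    - [0,0,0,-1,-1.2,13.1,0.6]
    - [0,0,0,-2,-1.2,13.1,0.6]

```text
clock: 8.22
tcp_pos: [0.605, -0.2631, 0.0154]
tcp_rot: [-0.001, 0.71, -0.704, 0.001]
contact_force: [-0.7, 0.7, -0.6]
width: 0.0525
grip_force: 0.0
```

>>> step_arm:
  plan:
    - [0,0,0,-0.7,0,0,0.6]
    - [0,0,0,-1.4,0,0,0.6]
    - [0,0,0,-2.1,0,0,0.6]
    - [0,0,0,-2.8,0,0,0.6]
    - [0,0,0,-3.5,0,0,0.6]
    - [0,0,0,-4.2,0,0,0.6]
    - [0,0,0,-4.9,0,0,0.6]
    - [0,0,0,-5.6,0,0,0.6]

```text
clock: 8.88
tcp_pos: [0.6041, -0.2076, 0.0148]
tcp_rot: [-0.0, 0.71, -0.704, 0.001]
contact_force: [0.7, -6.0, 5.8]
width: 0.0527
grip_force: 3.2
```

>>> step_arm:
  plan:
    - [0,0,0,-0.7,0,0,0.6]
    - [0,0,0,-1.4,0,0,0.6]
    - [0,0,0,-2.1,0,0,0.6]
    - [0,0,0,-2.8,0,0,0.6]
    - [0,0,0,-3.5,0,0,0.6]
    - [0,0,0,-4.2,0,0,0.6]
    - [0,0,0,-4.9,0,0,0.6]
    - [0,0,0,-5.2,0,0,0.6]

```text
clock: 9.55
tcp_pos: [0.6035, -0.1551, 0.0147]
tcp_rot: [-0.0, 0.711, -0.704, 0.001]
contact_force: [0.2, -6.2, 5.0]
width: 0.0525
grip_force: 3.2
```

Run:
```python
from h import *
b=(.659,.257,.006)
mv((.605,-.1025,.013,1.577))
for c in('top','side'):
  im=viewer.read_camera(c);cv2.imwrite(f'pics/p3{c}.png',cv2.resize(im,(800,600)))
  y=robot.state()['tcp_pos'][1]+.11
  r=fit('router',(.605,y,0.0),(c,));print(y,r,rel(r[0],b))
```

```text
[-0.002 -0.001  0.004] [-5.26 -0.2   0.16]
-0.04469267407986789 (array([ 0.605     , -0.04469267,  0.        ]), np.float64(0.0)) {'FL': array([-120.2, -201. ]), 'FR': array([-121.4, -401. ]), 'RL': array([   9.8, -201.8])}
-0.04472958108250426 (array([ 0.60584476, -0.04825268,  0.05554422]), np.float64(0.17131922557406573)) {'FL': array([-124.9, -208.3]), 'FR': array([-115., -408.]), 'RL': array([   5. , -201.8])}
```

View pics/p3side.png

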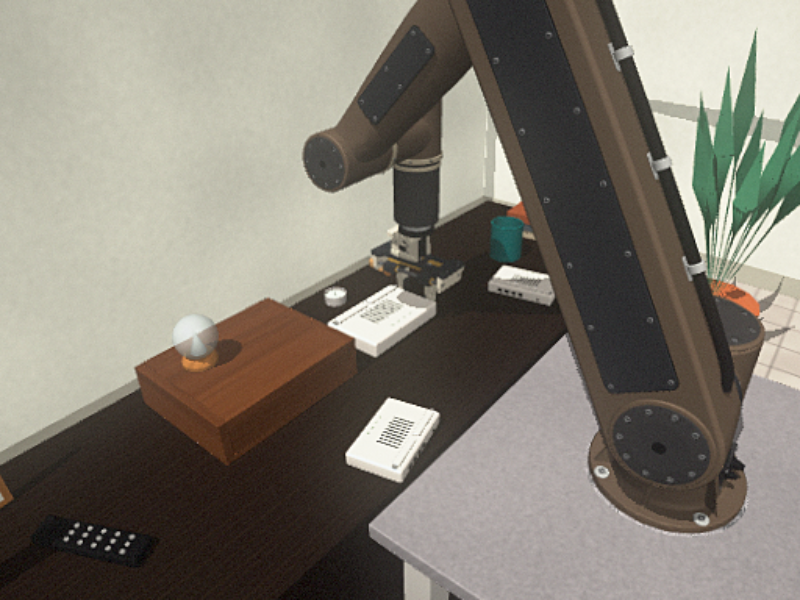

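The router slides straight; its front-left corner is at (375,353), still short of the box. I'll keep pushing, slowing towards contact.

>>> step_arm:
  plan:
    - [0,0,0,-0.7,0,0,0.6]
    - [0,0,0,-1.4,0,0,0.6]
    - [0,0,0,-2.1,0,0,0.6]
    - [0,0,0,-2.8,0,0,0.6]
    - [0,0,0,-3.4,0,0,0.6]
    - [0,0,0,-3.9,0,0,0.6]
    - [0,0,0,-4.3,0,0,0.6]
    - [0,0,0,-4.6,0,0,0.6]

```text
clock: 10.42
tcp_pos: [0.6021, -0.1086, 0.0133]
tcp_rot: [0.0, 0.71, -0.704, -0.0]
contact_force: [0.2, -4.5, 2.6]
width: 0.0527
grip_force: 2.1
```

>>> step_arm:
  plan:
    - [0,0,0,-0.15,0,0,0.6]
    - [0,0,0,-0.3,0,0,0.6]
    - [0,0,0,-0.45,0,0,0.6]

```text
clock: 10.67
tcp_pos: [0.602, -0.1047, 0.0134]
tcp_rot: [0.0, 0.71, -0.704, -0.0]
contact_force: [-0.4, -12.0, 2.0]
width: 0.0526
grip_force: 6.5
```

>>> step_arm:
  plan:
    - [0,0,0,-0.1,0,0,0.6]
    - [0,0,0,-0.2,0,0,0.6]
    - [0,0,0,-0.2,0,0,0.6]

```text
clock: 10.92
tcp_pos: [0.6018, -0.1047, 0.0133]
tcp_rot: [0.001, 0.71, -0.704, 0.0]
contact_force: [1.2, -14.6, 1.9]
width: 0.0524
grip_force: 7.6
```

Run:
```python
from h import *
b=(.659,.257,.006)
print(robot.state()['tcp_pos'])
c='side'
im=viewer.read_camera(c);cv2.imwrite('pics/p4.png',cv2.resize(im[150:320,120:360],(800,567),interpolation=cv2.INTER_CUBIC))
r=fit('router',(.605,.006,0.0),(c,));print(r,rel(r[0],b))
```

```text
[ 0.60182184 -0.10469374  0.01333922]
(array([ 0.60267593, -0.01039815,  0.00930556]), np.float64(0.37957443285312137)) {'FL': array([-123.3, -167.3]), 'FR': array([-122.6, -367.3]), 'RL': array([   6.7, -166.8])}
```

View pics/p4.png

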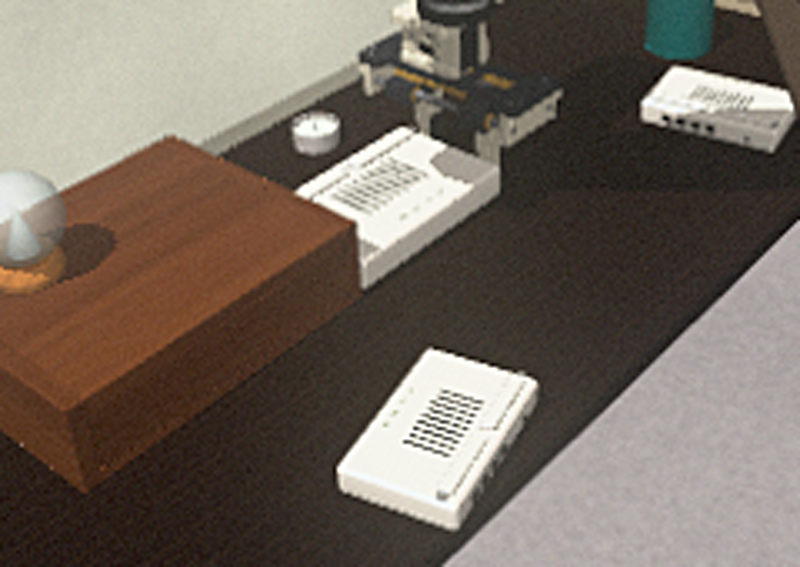

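Router is against the box. The box's front base line (88,490)→(362,290) runs on into the router's front at (500,187), so it looks aligned. I'll retreat and measure with a clear view.

>>> step_arm:
  plan:
    - [0,0,0,1,0,0,0.6]
    - [0,0,0,3,0,0,0.6]
    - [0,0,0,5,0,0,0.6]
    - [0,0,0,5,0,-4,0.6]
    - [0,0,0,5,0,-8,0.6]
    - [0,0,0,6,2,-12,0.6]
    - [0,0,0,9,4,-14,0.6]
    - [0,0,0,12,6,-15,0.6]

```text
clock: 11.68
tcp_pos: [0.5445, -0.2228, 0.167]
tcp_rot: [-0.002, 0.711, -0.703, 0.002]
contact_force: [1.4, -0.5, -0.3]
width: 0.0523
grip_force: 0.0
```

>>> step_arm:
  plan:
    - [0,0,0,3,3,0,0.6]
    - [0,0,0,6,6,-2,0.6]
    - [0,0,0,9,9,-3,0.6]
    - [0,0,0,12,11,-4,0.6]
    - [0,0,0,15,13,-4,0.6]
    - [0,0,0,18,15,-4,0.6]
    - [0,0,0,20,16,-4,0.6]
    - [0,0,0,20,16,-4,0.6]

```text
clock: 12.35
tcp_pos: [0.3829, -0.4272, 0.2029]
tcp_rot: [-0.0, 0.709, -0.705, -0.0]
contact_force: [0.5, 0.0, -0.7]
width: 0.0525
grip_force: 0.0
```

Run:
```python
from h import *
print(robot.state()['tcp_pos'])
im=viewer.read_camera('top')
cv2.imwrite('pics/p5.png',cv2.resize(im[90:240,60:300],(800,500),interpolation=cv2.INTER_CUBIC))
b=fit('drawer_box',(.659,.257,.006));r=fit('router',(.605,.006,0.0))
print(b,r,rel(r[0],b[0]),rel(r[0],(.659,.257,.006)))
```

```text
[ 0.38293422 -0.42715937  0.20285792]
(array([0.65991864, 0.25702334, 0.00756785]), np.float64(0.11953181026534167)) (array([0.60487227, 0.00637356, 0.00107905]), np.float64(0.032531725443455096)) {'FL': array([-121.3, -149.8]), 'FR': array([-122.6, -349.8]), 'RL': array([   8.7, -150.6])} {'FL': array([-120.1, -150. ]), 'FR': array([-121.1, -350. ]), 'RL': array([   9.9, -150.6])}
```

View pics/p5.png

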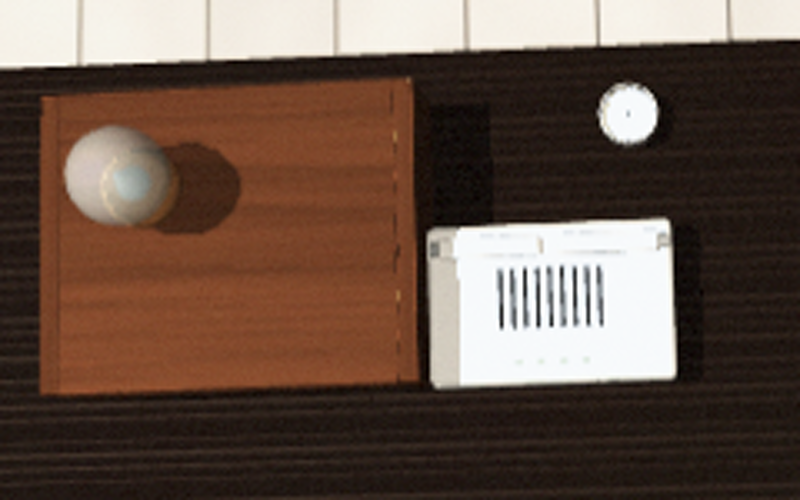

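The crop shows the router's left edge (428,230)–(432,388) parallel to the box's right edge, and the two fronts in line. The measured front-left corner is (-120.5, -150), front right x is about -122 and rear left y is about -150.6 mm in the box frame, all within tolerance.

```bash
python3 -c "
from plant import job
print(job.sign_off())"
```

```text
the job is handed in; nothing more can be done
None
```

The router is pushed flat against the box's right side with its fronts in line, both within about 3 mm by camera measurement; the other objects were left alone, and the job is handed in (no verdict was returned).

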